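# Fit the battery pack to the back of a wash light

### The job

Fit the loose battery pack into the battery shoe on the back of the light that lies lens down on the bench: hook its tongue under the fixed lip, then swing the other end down under control, not letting it drop, until the pack lies flat in the shoe. Then swing the latch fully closed over the pack's ledge, let go, and leave the other things on the bench where they are.

Things in the scene. Friction and masses are not known exactly. Their poses are not given: they have to be found in the camera images.
- pack_center (a point): Centre (half-way along, across and up) of the loose battery pack: grey plastic, 140 mm long overall, 56 wide, 38 high, about 0.5 kg, lying upright on the bench. x along it towards the tongue, y across, z up. Grip it across its 56 mm width, on the plain sides of the main block (x = -56 to +50 mm). Centre of mass about 5 mm to the -x side. (The like-sized aluminium block has no tongue.)
- pack_tip (a point): End of the pack's tongue, mid-width, half-way up its 8 mm thickness: 70 mm ahead of pack_center and 15 mm below it. Same axes. The tongue is a flat tab level with the underside, 20 mm long, 40 wide, 8 thick.
- pack_tail (a point): Bottom edge of the pack's other end, mid-width: 70 mm behind pack_center and 19 mm below it. Same axes. The last 14 mm of this end are a ledge of full width, only 32 mm high.
- shoe (a point): Battery shoe on the upturned back of a white wash light (230 x 160 mm, does not move). The point is on the flat aluminium shoe floor, 80 mm above the bench, where the middle of the seated pack's underside lies. x along the shoe towards the lip, y across, z up. From x = -50 to +55 mm both sides are open for the fingers; the floor is 72 wide, the fins beside it lie 4 mm lower.
- lip (a point): On the shoe floor below the mouth edge of the steel lip, mid-width, 60 mm from shoe along +x; same axes. The lip, 58 mm wide, reaches from here 12.5 mm on to an end wall. Its underside is about 14 mm above the floor at the mouth and slopes down to about 11 at the wall; its top is 19 mm at most. Side cheeks leave 46 mm for the tongue.
- kerb (a point): On the shoe floor at the inner face of the 10 mm high kerb, 72 mm from shoe along -x; same axes. Corner guides leave 62 mm between them here and flare out from 10 to 17 mm height. Lip and kerb overlap the pack's length, so it cannot be laid in flat or slid in: it goes in tongue first, tail raised (tilted about 0.1 to 0.3 rad), and is then swung down.
- latch_hinge (a point): Hinge axis of the steel latch, at the mid-width of the shoe: 78 mm from shoe towards -x, 6 mm above the floor; the axis runs along the shoe's y. Same axes as shoe.
- latch_top (a point): Top of the latch arm, 32 mm from the hinge axis, 30 mm wide. The latch is a 5 mm thick arm with a hook at its top, 15 mm long from the arm's middle towards the pack. Closed, the hook stands over the pack's ledge with 2 mm to spare.
- latch (a joint): Latch angle in rad: 0 closed (arm upright, hook over the ledge), up to 1.0 open (arm leaning away from the pack, towards the shoe's -x). It stands open at the start and stays where it is left (stiff hinge, polished steel; a push of 2 to 6 N on the outside of the arm's top, towards the lip, closes it). It cannot close over a pack that is not down.
- driver: Bystander: aluminium power-supply block 130 x 50 x 32 mm with a mounting foot at each end; origin at centre of its underside.
- tape: Bystander: roll of grey tape, 100 mm across, 48 high; origin at centre of its underside.
- screwdriver: Bystander: screwdriver, 180 mm long, lying down.
- tin: Bystander: upright closed tin, 80 mm across, 115 high; origin at centre of its underside.
- lantern: Bystander: small black metal lantern, 92 mm square, about 175 high; origin at centre of its underside.
- clamp: Bystander: yellow spring clamp, 150 mm long, lying flat.
Mind the look-alikes: they are no part of the job. Leave any blue, brown or orange look-alike of the part that bears pack_center alone.

How it is judged:
By the outcome, as a careful person would: the job done as asked, in the order asked, and still so for the second after the job is handed in, with the robot touching nothing.
It also fails if it takes over 50 s, if anything falls off the work surface, if the arm or the gripper's body presses on something with over 40 N, if the wrist force passes 120 N, or if a joint passes its speed limit or range.

### The arm

A 6-joint arm with a two-finger parallel gripper is mounted at the origin on the work surface. World frame = base frame: x ahead of the robot, y to its left, z up, the work surface at z = 0. Lengths are in m, angles in rad, forces in N, time in s.
With the tool pointing down it reaches from about 0.275 to 0.725 m from the base axis. Payload 5.6 kg.
Tool frame: the origin (TCP) lies on the centre line of the jaws, within the pads' length; the fingertips stand 11 mm ahead of it and the grasp point (between the pads) lies 8 mm behind it; z points along the fingers, x is the direction in which the jaws open and shut, and the axes are right-handed (so a half turn about z gives the same grasp; the last joint's range is limited). The gripper opens to 85 mm and grips with 20 to 120 N. Pads are 22 mm wide; open, the fingers measure 114 mm over their backs; the gripper's body (76 mm by 85 mm) begins 54 mm behind the grasp point. The pads swing forward as they close: fully open they stand 13 mm farther back than shut.
Start: joints at [-0.837, 0.255, 0.108, 0, -1.424, -0.285], TCP at [0.239, -0.496, 0.242] pointing down, gripper open.
Joint ranges: [-2.95, 2.95], [-1.21, 1.97], [-1.09, 1.5], [-2.87, 1.71], [-2.94, -0.07], [-3.05, 3.05]. Speed limits (rad/s): [2.57, 2.57, 3.14, 3.14, 3.14, 3.14].

### API

Orientations are given as a unit quaternion [w, x, y, z].
In Python, from station import env gives the robot as it stands.
- The arm moves only by the tool step_arm, never from a script. Its argument "plan" is a list that holds one entry, the list of rows, each a list of 7 numbers: the turn, a rotation vector about the tool's x, y, z in rad, then the shift along the tool's x, y, z in m, then the closure in counts, from 0 (fully open) to 255 (shut). A call has exactly 10 rows; each row shifts and turns the commanded pose from where the row before left it, along the tool's axes as they then stand; what a row does not reach is not made up. A row lasts 1/10 s, in which the tool goes at most 50 mm and 8.59 degrees, less where a joint would pass 70% of its speed; a pose out of reach is approached as far as the arm can. A call with a gripper value outside its range is refused whole. The fingers move at their own pace and stop on an object; "grip_force" is the grip in N (left out, the last holds). Time passes only in rows, so rows that do not move let the fingers close, or fill a call up. It gives the time, the measured TCP pose, the force and the opening at its end, in the units of the state.
- env.read_state(): the state, without advancing time (a new reading comes with each control period).
- env.read_camera(name): name is "side" or "top"; returns (picture, depth): 420x560x3 uint8, red, green, blue; 420x560 float32, m along the optical axis (not along the pixel's ray), 0 where there is no reading.
- env.camera_model(name): a dict with "fx", "fy", "cx", "cy" (pixels), "dist_coeffs" ([k1, k2, p1, p2, k3] as OpenCV has them; the pictures are not rectified), "world_to_cam" (4x4, takes a point from world to camera coordinates). Camera axes: x right, y up, looking along -z (the intrinsics and any distortion apply to the point x, -y, -z); pixel columns grow to the right and rows downward; lengths in m; the calibration is good to about 2 mm. A picture is of the moment at which its call begins. camera_model takes no time and is no camera call.
- env.finish_job(): hands the job in, once; it reports no verdict.
The state is a dict: "clock": time; "qpos": joint angles; "qd": joint speeds; "effort": joint torques, N m; "eef_pos": TCP position; "tcp_rot": TCP orientation; "wrist_force": force on the tool from outside, world axes, zero at the start; "ft_torque": the same for the moment, N m; "width": finger opening in m.
Only numpy, scipy, OpenCV 4.12 (cv2) and the standard library are available. Lean on these libraries where they do the work, as an engineer would, in place of code of your own. Each camera call takes 0.05 s, during which the arm holds its last target.

## Working session

There is one attempt and no reset: what is moved stays moved. The work goes in short steps, Python scripts to look and compute and a tool call to move; the robot and the scene stay as the last step left them, time stands still between calls to the robot, and variables do not carry over. Pictures are saved under pics/ and viewed, and the job is handed in when it is done.

Besides the shell and the picture viewer there is one more tool, called as name(argument=value, ...) on one line, values as JSON. step_arm: Moves the arm, as the interface text tells. Its arguments: {"type":"object","properties":{"plan":{"type":"array","items":{"type":"array","items":{"type":"array","items":{"type":"number"}}}},"grip_force":{"type":"number"}},"required":["plan"]}

```bash
ls; mkdir -p pics
cat > h.py <<'E'
import numpy as np, cv2
from station import env
def grab(n):
    p,d=env.read_camera(n); np.savez('%s.npz'%n,p=p,d=d); return p,d
def load(n):
    z=np.load('%s.npz'%n); return z['p'],z['d']
def K(m): return np.array([[m['fx'],0,m['cx']],[0,m['fy'],m['cy']],[0,0,1.]])
def ray(n,uv):
    m=env.camera_model(n); uv=np.array(uv,float).reshape(-1,1,2)
    q=cv2.undistortPoints(uv,K(m),np.array(m['dist_coeffs'],float)).reshape(-1,2)
    T=np.linalg.inv(np.array(m['world_to_cam']))
    d=np.c_[q[:,0],-q[:,1],-np.ones(len(q))]
    return T[:3,3],d@T[:3,:3].T
def onplane(n,uv,z):
    o,d=ray(n,uv); return o+d*((z-o[2])/d[:,2])[:,None]
def bydepth(n,uv,D):
    o,d=ray(n,uv); return o+d*np.array(D,float).reshape(-1,1)
def proj(n,P):
    m=env.camera_model(n); T=np.array(m['world_to_cam']); P=np.array(P,float).reshape(-1,3)
    c=P@T[:3,:3].T+T[:3,3]; c=c*[1,-1,-1]
    return cv2.projectPoints(c,np.zeros(3),np.zeros(3),K(m),np.array(m['dist_coeffs'],float))[0].reshape(-1,2)
def cloud(n):
    p,d=load(n); v,u=np.mgrid[0:420,0:560]
    P=bydepth(n,np.c_[u.ravel(),v.ravel()],d.ravel()).reshape(420,560,3); P[d==0]=np.nan
    return p,P
def tri(uvA,nA,uvB,nB):
    o1,d1=ray(nA,uvA);o2,d2=ray(nB,uvB);d1=d1[0]/np.linalg.norm(d1[0]);d2=d2[0]/np.linalg.norm(d2[0])
    s=np.linalg.lstsq(np.c_[d1,-d2],o2-o1,rcond=None)[0]
    a=o1+s[0]*d1;b=o2+s[1]*d2; return (a+b)/2,np.linalg.norm(a-b)
def save(name,p,s=1): cv2.imwrite('pics/'+name,cv2.resize(p[:,:,::-1],None,fx=s,fy=s,interpolation=cv2.INTER_CUBIC))
E
python3 - <<'E'
from h import *
for n in ['top','side']:
    p,d=grab(n); save(n+'0.png',p,1.4); m=env.camera_model(n); print(n,m['fx'],m['dist_coeffs'],np.linalg.inv(np.array(m['world_to_cam'])).round(3).tolist(),(d==0).mean())
print(env.read_state())
E
```

```text
pics
top 436.5946448372915 [-0.14235067  0.          0.          0.          0.        ] [[-0.029, 0.992, -0.12, 0.396], [-1.0, -0.029, 0.002, -0.008], [-0.001, 0.121, 0.993, 1.571], [0.0, 0.0, 0.0, 1.0]] 0.004056122448979592
side 489.7566065847536 [-0.01971525  0.          0.          0.          0.        ] [[-0.896, 0.257, -0.362, 0.108], [-0.444, -0.518, 0.731, 0.978], [0.0, 0.816, 0.579, 0.855], [0.0, 0.0, 0.0, 1.0]] 0.004744897959183673
{'clock': 0.1, 'qpos': array([-8.37393611e-01,  2.55732091e-01,  1.07141388e-01, -4.17914942e-04,
       -1.42390130e+00, -2.84592947e-01]), 'qd': array([-3.24566575e-05, -7.21419700e-04,  3.85660717e-03,  4.74428294e-04,
       -2.55835351e-04,  9.28359857e-04]), 'effort': array([-3.06752860e-03, -3.87603629e+01,  2.38474095e+01,  5.37790105e+00,
       -3.78356926e-03,  1.36947381e-06]), 'eef_pos': array([ 0.23850754, -0.49513239,  0.24146647]), 'tcp_rot': array([-7.59255701e-04,  5.32053339e-01,  8.46710389e-01,  4.30206597e-04]), 'wrist_force': array([-0.15360265, -0.34480759,  0.53981434]), 'ft_torque': array([0.0146063 , 0.01451663, 0.00370692]), 'width': 0.08543003572482501}
```

View pics/top0.png

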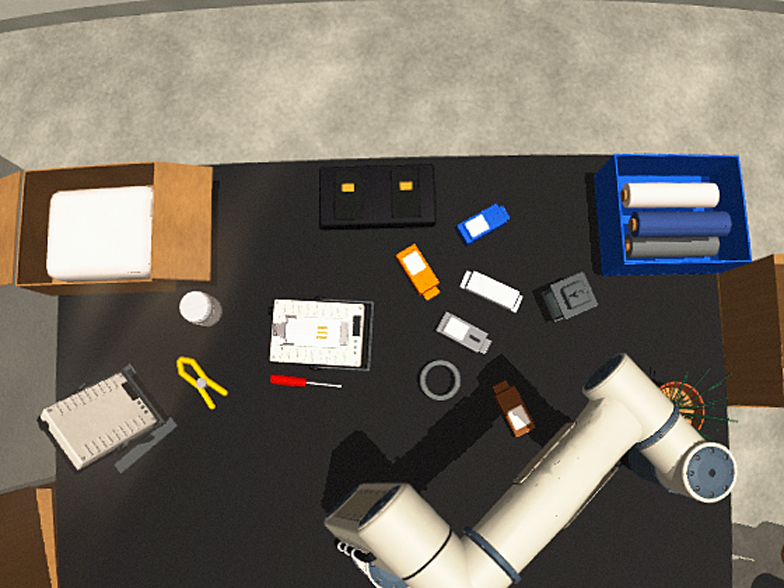

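View pics/side0.png

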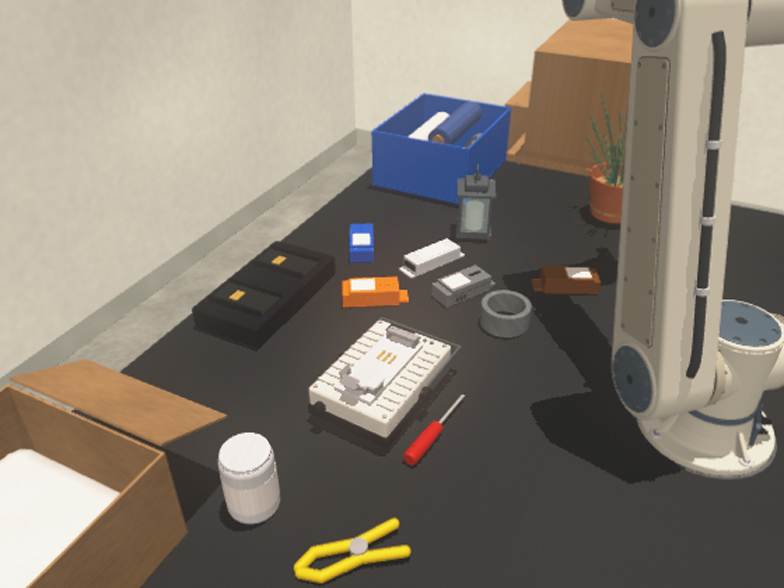

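Run:
```python
from h import *
p,P=cloud('top'); q,Q=cloud('side')
a=cv2.resize(p[205:275,180:280][:,:,::-1],(800,560),interpolation=cv2.INTER_CUBIC); cv2.imwrite('pics/t_light.png',a)
a=cv2.resize(p[190:265,300:400][:,:,::-1],(800,600),interpolation=cv2.INTER_CUBIC); cv2.imwrite('pics/t_pack.png',a)
a=cv2.resize(q[220:320,210:340][:,:,::-1],(780,600),interpolation=cv2.INTER_CUBIC); cv2.imwrite('pics/s_light.png',a)
a=cv2.resize(q[160:240,280:380][:,:,::-1],(750,600),interpolation=cv2.INTER_CUBIC); cv2.imwrite('pics/s_pack.png',a)
```

```text
(no output)
```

View pics/t_light.png

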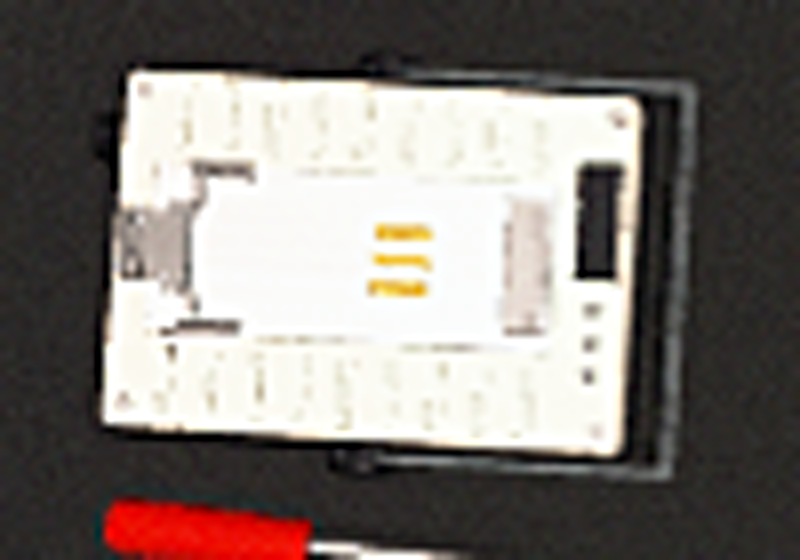

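View pics/t_pack.png

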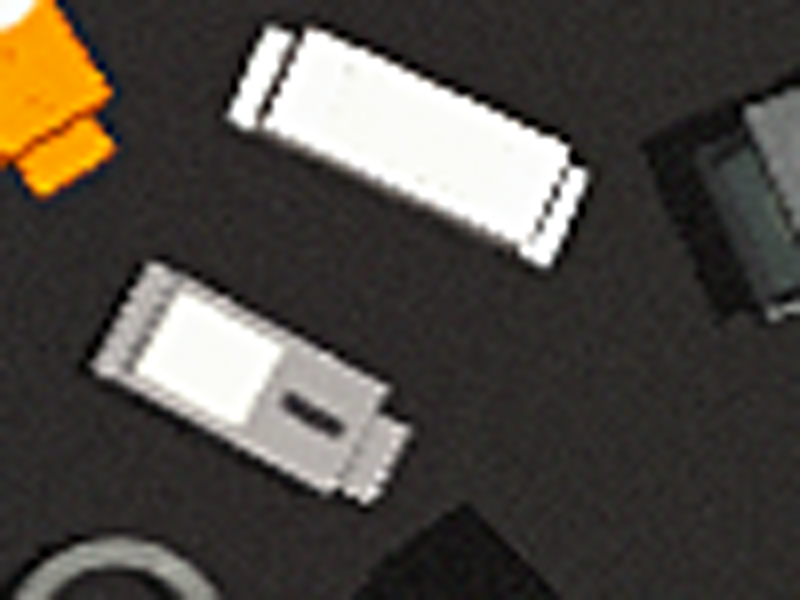

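View pics/s_light.png

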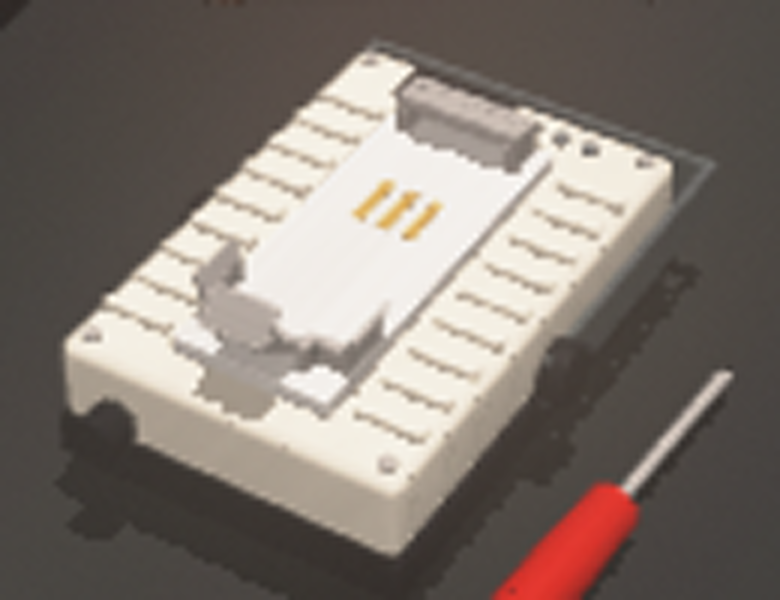

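View pics/s_pack.png

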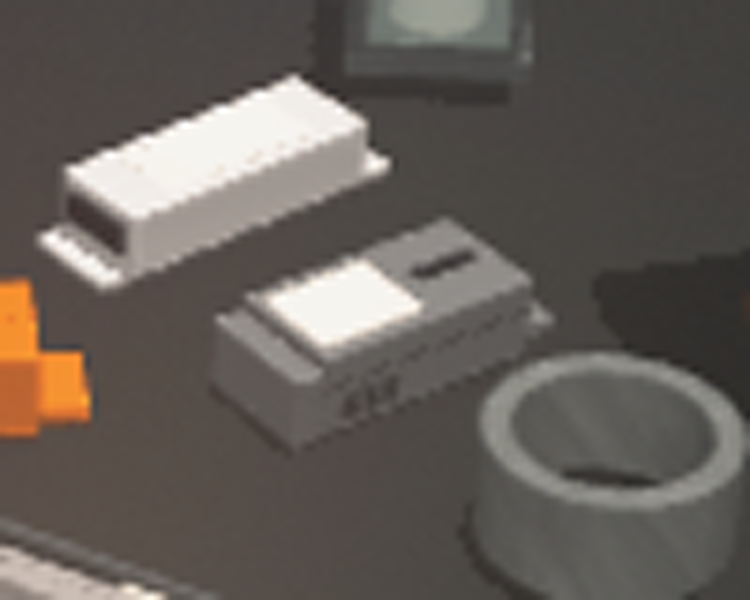

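Which one is the pack, in top-view pixels: grey with tongue, label and ledge (331,238); white/aluminium block with feet at both ends (351,208); blue (345,159), orange (298,194) and brown (367,292) look-alikes. The enlarged crop shows the grey one has the tongue (right end, 347,247) and the tail ledge (left end), so that is the pack. On the light, the lip is at the right (246,238), the open latch at the left (199,235). Now I'll measure.

Run:
```python
from h import *
p,P=cloud('top'); q,Q=cloud('side')
for n,C in (('top',P),('side',Q)):
    z=C[:,:,2]; print(n,'bench z med', np.nanmedian(z[(abs(z)<.02)]), np.nanstd(z[abs(z)<.01]))
# pack
for n,C,(u0,u1,v0,v1) in (('top',P,(308,356,218,258)),('side',Q,(305,356,186,222))):
    S=C[v0:v1,u0:u1].reshape(-1,3)
    m=(S[:,2]>.03)&(S[:,2]<.05)
    X=S[m]; print(n,'pack top',m.sum(),np.median(X[:,2]),X.mean(0))
    for lo,hi in ((.035,.045),(.026,.045),(.004,.045)):
        X=S[(S[:,2]>lo)&(S[:,2]<hi)]
        (c,s,a)=cv2.minAreaRect(X[:,:2].astype(np.float32)*1000); print(lo,c,s,a)
    print(np.histogram(S[:,2],bins=np.arange(-.005,.05,.003)))
# light
for n,C,(u0,u1,v0,v1) in (('top',P,(185,275,205,270)),('side',Q,(215,335,222,320))):
    S=C[v0:v1,u0:u1].reshape(-1,3)
    print(n,np.histogram(S[:,2],bins=np.arange(.06,.13,.003)))
    X=S[(S[:,2]>.06)&(S[:,2]<.13)]
    print('light',cv2.minAreaRect(X[:,:2].astype(np.float32)*1000))
    X=S[(S[:,2]>.09)&(S[:,2]<.13)]; print('high',len(X)); 
    for x in X[np.argsort(-X[:,1])][::max(1,len(X)//40)]: print((x*1000).round(0),end=' ')
    print()
```

```text
top bench z med 0.00023675406351841843 0.00353798940228475
side bench z med 0.0002527859589175341 0.0021493007765588813
top pack top 519 0.03780025290433642 [ 0.51818758 -0.18545067  0.03783534]
0.035 (519.2225952148438, -184.60537719726562) (118.11083221435547, 56.20000457763672) 58.78650665283203
0.026 (519.2239990234375, -184.717041015625) (118.45912170410156, 57.024444580078125) 58.12291717529297
0.004 (520.2486572265625, -195.54086303710938) (170.91162109375, 141.86622619628906) 87.69860076904297
(array([267, 390, 342, 190,  56,  20,   7,   4,   3,   5,   3,  27,  66,
       135, 154, 115,  25,   8]), array([-0.005, -0.002,  0.001,  0.004,  0.007,  0.01 ,  0.013,  0.016,
        0.019,  0.022,  0.025,  0.028,  0.031,  0.034,  0.037,  0.04 ,
        0.043,  0.046,  0.049]))
side pack top 584 0.038128167187129025 [ 0.5017074  -0.1716445   0.03831148]
0.035 (482.04833984375, -173.24139404296875) (120.5545883178711, 139.25538635253906) 70.8410873413086
0.026 (511.0807800292969, -172.59278869628906) (127.28573608398438, 213.1453094482422) 31.237234115600586
0.004 (521.6946411132812, 
[... 2062 characters left out ...]
6.] [530. 279. 109.] [530. 277. 111.] [520. 277. 114.] [537. 276. 107.] [519. 275. 113.] [519. 274. 104.] [525. 274. 113.] [543. 272. 117.] [530. 272. 119.] [516. 272.  97.] [519. 270. 113.] [546. 268. 115.] [514. 261.  92.] [496. 257.  96.] [495. 254.  94.] [494. 251.  98.] [563. 249.  96.] [492. 244.  99.] [562. 242.  91.] [564. 237.  96.] [563. 234. 100.] [560. 230.  94.] [503. 121. 100.] [493. 119.  96.] [504. 118.  94.] [546. 117.  98.] [547. 116.  91.] [522. 116.  96.] [531. 114.  98.] [523. 113. 100.] [537. 112.  97.] [529. 112.  97.] [494. 109.  95.] [515. 108.  96.] [537. 107.  97.] [518. 106.  97.] [527. 105.  99.] [514. 104.  97.] [500. 103.  94.] [490. 101.  94.] [508.  99.  95.]
```

```bash
cat >> h.py <<'E'
def zoom(n,name,u0,u1,v0,v1,s,step=5):
    p,_=load(n)
    a=cv2.resize(p[v0:v1,u0:u1],None,fx=s,fy=s,interpolation=cv2.INTER_NEAREST)[:,:,::-1].copy()
    a=cv2.convertScaleAbs(a,alpha=1.0)
    for u in range(u0,u1,step): x=int((u-u0+.5)*s); cv2.line(a,(x,0),(x,6),(0,0,255),1); cv2.putText(a,str(u),(x,16),0,.35,(0,0,255),1)
    for v in range(v0,v1,step): y=int((v-v0+.5)*s); cv2.line(a,(0,y),(6,y),(0,0,255),1); cv2.putText(a,str(v),(8,y+4),0,.35,(0,0,255),1)
    cv2.imwrite('pics/'+name,a)
E
python3 - <<'E'
from h import *
zoom('side','z1.png',268,308,226,254,20)
zoom('side','z2.png',232,282,255,295,15)
zoom('top','z3.png',190,254,218,254,12)
zoom('side','z4.png',305,357,186,222,15)
E
```

```text
(no output)
```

View pics/z1.png

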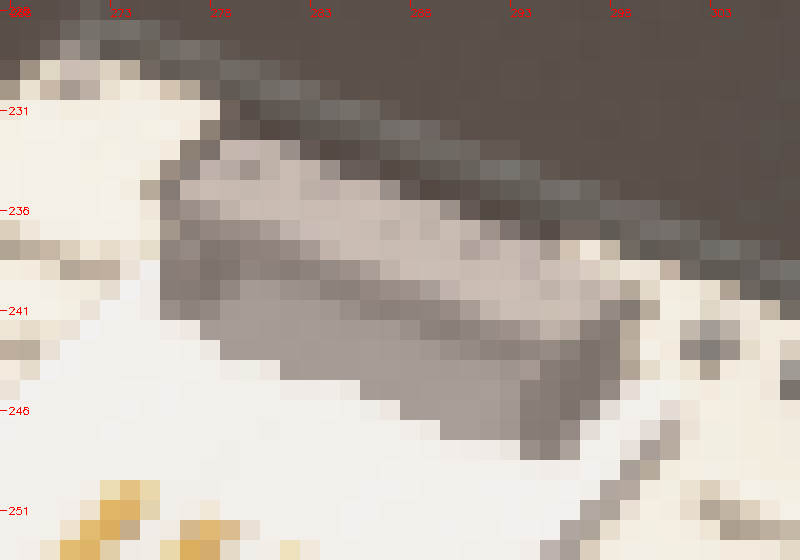

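View pics/z2.png

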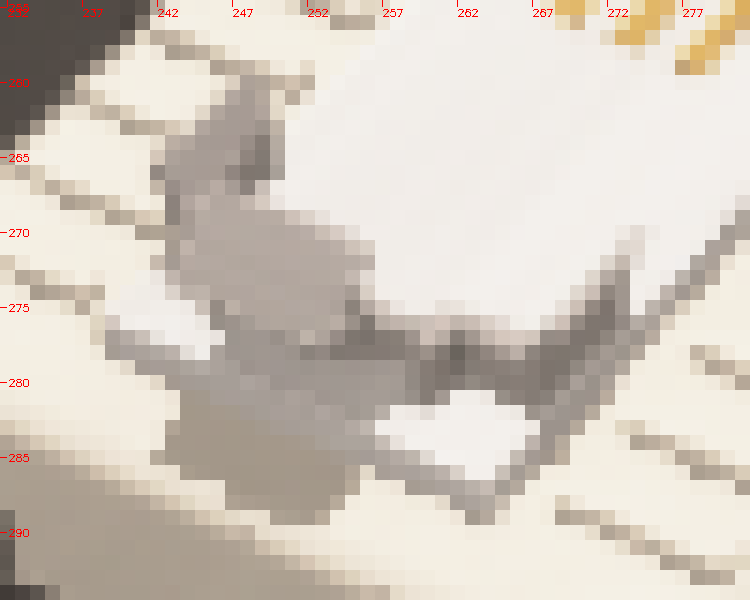

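View pics/z3.png

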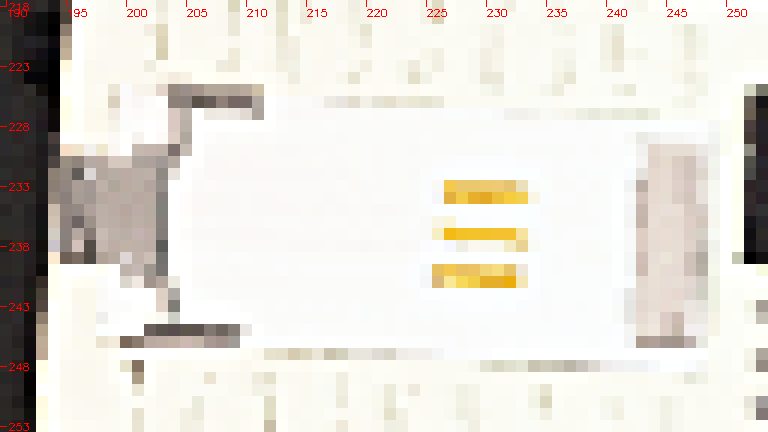

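View pics/z4.png

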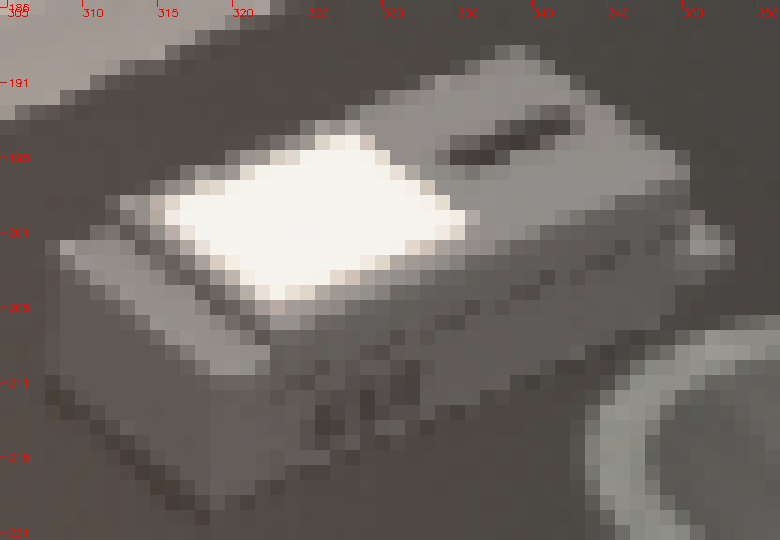

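Run:
```python
from h import *
r=lambda a:(np.array(a)*1000).round(1).tolist()
A=onplane('side',[(275.6,241.4),(296.8,248.6)],.08); print('side mouth feet',r(A),r(A.mean(0)),np.linalg.norm(A[0]-A[1]))
B=onplane('side',[(277,235.2),(296,242.7)],.099); print('side lip top mouth edge',r(B),r(B.mean(0)),np.linalg.norm(B[0]-B[1]))
C=onplane('top',[(241.5,229),(241.5,246.5),(248,229.5),(248,246.5)],.099); print('top lip',r(C),r(C[:2].mean(0)),np.linalg.norm(C[0]-C[1]),np.linalg.norm(C[0]-C[2]))
# floor corners side: near right corner (264,287), left corner (238,276.?)
F=onplane('side',[(238,276.5),(264,287.3)],.08); print('floor -x end corners',r(F),r(F.mean(0)),np.linalg.norm(F[0]-F[1]))
G=onplane('top',[(226,226),(226,247.5)],.08); print('top floor edges',r(G),np.linalg.norm(G[0]-G[1]))
# gold pads
for n in('top','side'):
    p,_=load(n); hsv=cv2.cvtColor(p,cv2.COLOR_RGB2HSV)
    m=cv2.inRange(hsv,(15,90,120),(30,255,255)); w=np.zeros_like(m)
    if n=='top': w[229:245,222:238]=1
    else: w[244:265,264:290]=1
    v,u=np.nonzero(m*w); sat=hsv[v,u,1].astype(float); c=(np.sum(u*sat)/sat.sum(),np.sum(v*sat)/sat.sum()); print(n,'gold',c,r(onplane(n,[c],.08)))
    # label of pack
    b=p.min(2)>215; w=np.zeros_like(b)
    if n=='top': w[222:250,312:340]=1
    else: w[192:212,312:340]=1
    v,u=np.nonzero(b&w); c=(u.mean(),v.mean()); print('label',c,r(onplane(n,[c],.038)))
    globals()['g'+n]=c
print(tri(gtop,'top',gside,'side'))
print('tri lip mouth mid', tri((241.5,237.75),'top',(286.5,238.9),'side'))
# light outline top
p,_=load('top'); b=((p.min(2)>150)*255).astype(np.uint8); w=np.zeros_like(b); w[205:270,185:268]=1
k=cv2.morphologyEx(b*w,cv2.MORPH_CLOSE,np.ones((15,15)));cs,_=cv2.findContours(k,0,2); c=max(cs,key=cv2.contourArea)
R=cv2.boxPoints(cv2.minAreaRect(c)); X=onplane('top',R,.076); print('light',r(X),r(X.mean(0)),[np.linalg.norm(X[i]-X[i-1]) for i in range(4)])
# pack corners side: top main block, tri
S=onplane('side',[(308.5,202),(320.5,210.5)],.032); print('ledge corners outer',r(S),np.linalg.norm(S[0]-S[1]))
S=onplane('side',[(308,211.5),(318.5,219.7)],0); print('bottom tail',r(S),r(S.mean(0)),np.linalg.norm(S[0]-S[1]))
S=onplane('side',[(338.5,189),(350,197.5),(322.5,207.5)],.038); print('top block corners',r(S),np.linalg.norm(S[0]-S[1]),np.linalg.norm(S[1]-S[2]))
# top pack mask
b=((p.min(2)>80)*255).astype(np.uint8); w=np.zeros_like(b); w[218:258,308:356]=1
cs,_=cv2.findContours(b*w,0,2); c=max(cs,key=cv2.contourArea); R=cv2.minAreaRect(c); X=onplane('top',cv2.boxPoints(R),.036); print('pack rect',R,r(X),r(X.mean(0)),[np.linalg.norm(X[i]-X[i-1]) for i in range(4)])
zoom('top','z5.png',308,356,220,256,16)
```

```text
side mouth feet [[547.4, 116.9, 80.0], [487.5, 119.0, 80.0]] [517.5, 118.0, 80.0] 0.05993653025914678
side lip top mouth edge [[544.7, 114.4, 99.0], [489.5, 120.4, 99.0]] [517.1, 117.4, 99.0] 0.0555173899461064
top lip [[550.2, 120.3, 99.0], [490.8, 121.4, 99.0], [547.9, 98.2, 99.0], [490.2, 99.4, 99.0]] [520.5, 120.8, 99.0] 0.05943279876913652 0.022174929483706855
floor -x end corners [[566.9, 271.1, 80.0], [496.5, 275.8, 80.0]] [531.7, 273.4, 80.0] 0.07058625037787047
top floor edges [[564.2, 175.2, 80.0], [490.1, 176.4, 80.0]] 0.07408365924293724
top gold (np.float64(229.57233026270896), np.float64(237.10525417946093)) [[525.5, 163.5, 80.0]]
label (np.float64(325.75147928994085), np.float64(234.42603550295857)) [[528.6, -171.3, 38.0]]
side gold (np.float64(275.65528531337696), np.float64(254.68755846585594)) [[524.0, 163.1, 80.0]]
label (np.float64(325.35087719298247), np.float64(200.02631578947367)) [[527.0, -172.1, 38.0]]
(array([ 0.52774142, -0.17152791,  0.03826671]), np.float64(0.0017960786115649191))
tri lip mouth mid (array([0.5181583 , 0.11985921, 0.10087149]), np.float64(
[... 246 characters left out ...]
4(0.15309800705675464)]
ledge corners outer [[571.3, -148.3, 32.0], [522.1, -123.3, 32.0]] 0.055201416603313035
bottom tail [[570.1, -144.4, -0.0], [525.4, -119.7, 0.0]] [547.7, -132.1, -0.0] 0.05112386108248105
top block corners [[513.6, -247.1, 38.0], [465.5, -217.8, 38.0], [519.7, -132.0, 38.0]] 0.0562245689090486 0.10153186072761214
pack rect ((331.77752685546875, 237.8417510986328), (39.28255844116211, 15.509839057922363), 28.300758361816406) [[527.1, -118.5, 36.0], [574.8, -146.4, 36.0], [504.9, -266.5, 36.0], [457.6, -238.1, 36.0]] [516.1, -192.4, 36.0] [np.float64(0.13838828797839853), np.float64(0.055309479150211845), np.float64(0.1389410186793189), np.float64(0.055198451297620514)]
```

View pics/z5.png

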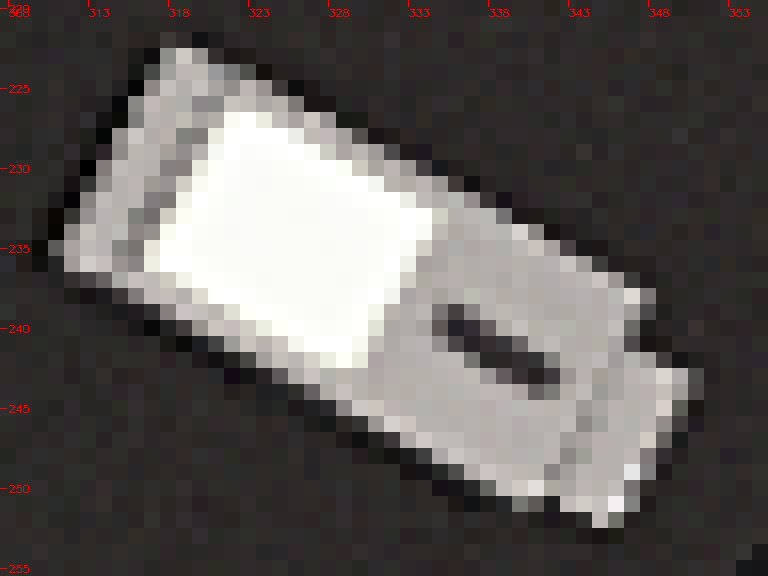

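Run:
```python
from h import *
c=np.array([.5142,-.1926]); ax=np.array([np.cos(np.radians(-120.2)),np.sin(np.radians(-120.2))]); pe=np.array([-ax[1],ax[0]])
P=[]
for x,y,z in [(70,0,4),(70,20,8),(70,-20,8),(50,28,38),(50,-28,38),(-56,28,38),(-56,-28,38),(-70,28,32),(-70,-28,32),(-70,28,0),(-70,-28,0)]:
    P.append([*(c+ax*x/1e3+pe*y/1e3),z/1e3])
print(proj('top',P).round(1).tolist()); print(proj('side',P).round(1).tolist())
# seen tape, driver
_,T=cloud('top')
for nm,(u0,u1,v0,v1),lo in (('tape',(296,332,252,292),.03),('driver',(325,378,188,226),.02)):
    S=T[v0:v1,u0:u1].reshape(-1,3); X=S[(S[:,2]>lo)&(S[:,2]<.07)]
    loc=(X[:,:2]-c)@np.c_[ax,pe]*1000
    if nm=='driver': loc=loc[loc[:,1]>33]; 
    else: loc=loc[loc[:,1]<-33]
    n=loc[abs(loc[:,0])<25]; print(nm,X.mean(0).round(3),'closest |y| near fingers',np.sort(abs(n[:,1]))[:8].round(0), loc.min(0),loc.max(0))
s=np.array([.524,.1785,.08]);a=np.radians(-95);sx=np.array([np.cos(a),np.sin(a),0]);sy=np.array([-sx[1],sx[0],0])
L=[s+sx*x/1e3+sy*y/1e3+[0,0,z/1e3] for x,y,z in [(60,29,0),(60,-29,0),(60,29,19),(60,-29,19),(-72,31,10),(-72,-31,10),(0,36,0),(0,-36,0),(-72,15,0),(115,80,-4),(115,-80,-4),(-115,80,-4),(-115,-80,-4)]]
print(proj('top',L).round(1).tolist()); print(proj('side',L).round(1).tolist())
```

```text
[[347.9, 248.3], [350.7, 243.3], [345.6, 253.1], [348.1, 238.1], [340.8, 252.0], [321.7, 223.9], [314.2, 237.7], [318.0, 222.2], [310.6, 236.0], [317.3, 223.2], [310.0, 236.7]]
[[348.9, 199.9], [344.8, 195.9], [353.2, 201.9], [338.9, 188.6], [350.7, 196.9], [311.4, 199.1], [322.7, 208.0], [307.5, 202.2], [318.8, 211.2], [307.2, 210.9], [318.3, 220.0]]
tape [ 0.4   -0.125  0.047] closest |y| near fingers [83. 84. 85. 85. 85. 86. 87. 87.] [ -50.36067922 -181.6151855 ] [ 46.42042966 -83.31823336]
driver [ 0.626 -0.268  0.032] closest |y| near fingers [108. 109. 109. 109. 109. 110. 110. 110.] [-58.9157238  105.27982114] [ 78.12384123 163.6816385 ]
[[243.2, 230.3], [242.0, 247.1], [242.7, 229.7], [241.6, 246.8], [204.7, 227.2], [203.3, 245.2], [226.0, 227.2], [224.5, 248.1], [204.8, 232.1], [260.1, 216.6], [257.2, 263.0], [194.2, 212.9], [190.6, 258.9]]
[[275.7, 241.2], [295.6, 248.8], [275.6, 235.3], [295.7, 242.9], [245.0, 267.9], [267.5, 277.4], [260.3, 253.4], [285.6, 263.5], [250.9, 273.5], [270.2, 225.0], [324.0, 244.9], [217.4, 275.6], [275.9, 301.6]]
```

step_arm(plan=[[[0,0,-0.148,0,0,0,0],[0,0,-0.148,0,0,0,0],[0,0,-0.148,0,0,0,0],[0,0,-0.149,0,0,0,0],[0,0,0,-0.007,0.035,0,0],[0,0,0,-0.007,0.035,0,0],[0,0,0,-0.007,0.035,0,0],[0,0,0,-0.007,0.035,0,0],[0,0,0,-0.007,0.035,0,0],[0,0,0,-0.007,0.035,0,0]]], grip_force=80)

```text
clock: 1.1
eef_pos: [0.3815, -0.334, 0.2419]
tcp_rot: [-0.0, 0.261, 0.965, 0.0]
wrist_force: [0.3, -0.3, 0.0]
width: 0.0855
```

step_arm(plan=[[[0,0,0,-0.007,0.0315,0.015,0],[0,0,0,-0.007,0.0315,0.015,0],[0,0,0,-0.007,0.0315,0.015,0],[0,0,0,-0.007,0.0315,0.015,0],[0,0,0,-0.007,0.0315,0.015,0],[0,0,0,-0.008,0.0315,0.015,0],[0,0,0,0,0,0.015,0],[0,0,0,0,0,0.015,0],[0,0,0,0,0,0.01,0],[0,0,0,0,0,0,0]]])

```text
clock: 2.1
eef_pos: [0.5122, -0.1937, 0.1106]
tcp_rot: [-0.002, 0.262, 0.965, -0.0]
wrist_force: [-1.0, 0.2, -0.0]
width: 0.0857
```

Run:
```python
from h import *
p,_=grab('side'); q,_=grab('top'); s=env.read_state(); print(s['eef_pos'],s['tcp_rot'])
a=cv2.resize(p[130:250,270:400],(780,720))[:,:,::-1]; b=cv2.resize(q[180:290,280:400],(0,0),fx=5,fy=5)[:,:,::-1]
cv2.imwrite('pics/a1.png',a[:600]); cv2.imwrite('pics/b1.png',b)
```

```text
[ 0.51343876 -0.19426902  0.11264719] [ 1.01913503e-04  2.61505047e-01  9.65202090e-01 -1.62733028e-04]
```

View pics/a1.png

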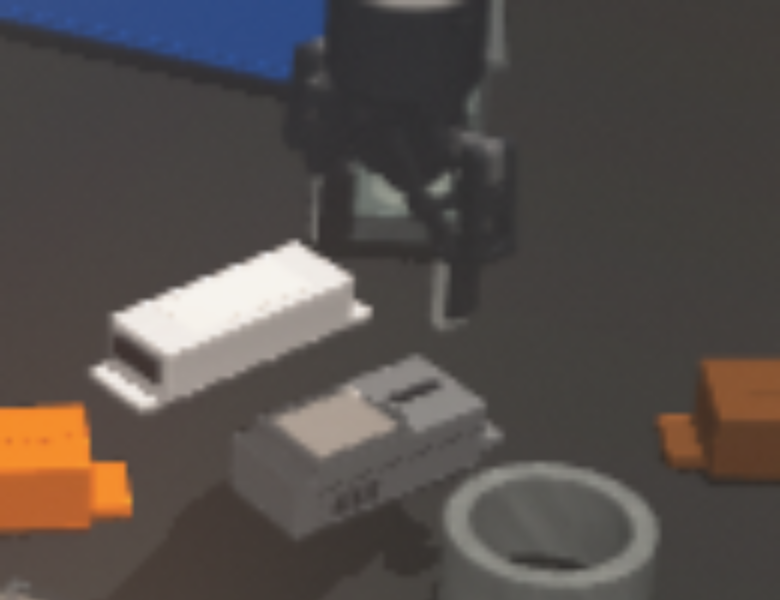

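step_arm(plan=[[[0,0,0,0,0.002,0.02,0],[0,0,0,0,0,0.02,0],[0,0,0,0,0,0.02,0],[0,0,0,0,0,0.015,0],[0,0,0,0,0,0.012,0],[0,0,0,0,0,0.01,0],[0,0,0,0,0,0,0],[0,0,0,0,0,0,255],[0,0,0,0,0,0,255],[0,0,0,0,0,0,255]]])

```text
clock: 3.2
eef_pos: [0.5155, -0.1924, 0.0165]
tcp_rot: [0.001, 0.261, 0.965, 0.0]
wrist_force: [0.5, -0.1, 5.8]
width: 0.055
```

Run:
```python
from h import *
s=env.read_state(); print(s['eef_pos'],s['tcp_rot'],s['width'],s['wrist_force'])
```

```text
[ 0.51551809 -0.19241244  0.01652389] [1.34543241e-03 2.61240473e-01 9.65272812e-01 6.04872111e-05] 0.05496740155731689 [ 0.51623516 -0.13009993  5.8336804 ]
```

step_arm(plan=[[[0,0,0,0,0,-0.01,255],[0,0,0,0,0,-0.03,255],[0,0,0,0,0,-0.035,255],[0,0,0,0,0,-0.04,255],[0,0,0,0,0,-0.04,255],[0,0,-0.11,0,0,-0.02,255],[0,0,-0.11,0,0,0,255],[0,0,-0.11,0,0,0,255],[0,0,-0.11,0,0,0,255],[0,0,0,0,0,0,255]]])

```text
clock: 4.2
eef_pos: [0.5136, -0.1919, 0.19]
tcp_rot: [-0.001, 0.044, 0.999, 0.0]
wrist_force: [-0.4, -0.3, -3.7]
width: 0.0549
```

Run:
```python
from h import *
s=env.read_state(); print(s['eef_pos'],s['tcp_rot'],s['width'],s['wrist_force'],s['ft_torque'],s['qpos'])
```

```text
[ 0.51356589 -0.19188665  0.18998681] [-8.09788453e-04  4.40939684e-02  9.99026980e-01  3.98680723e-04] 0.05489225731610735 [-0.43306481 -0.27431359 -3.69900224] [-0.00629631  0.01198893 -0.00902838] [-7.25861928e-02  2.73902109e-01  3.23523684e-04 -7.79569239e-04
 -1.29885944e+00 -1.54203752e-02]
```

step_arm(plan=[[[0,0,0,0.001,0.02,0,255],[0,0,0,0.0025,0.04,0,255],[0,0,0,0.0025,0.044,0,255],[0,0,0,0.0025,0.044,0,255],[0,0,0,0.0025,0.044,0,255],[0,0,0,0.0025,0.044,0,255],[0,0,0,0.0025,0.044,0,255],[0,0,0,0.0025,0.044,0,255],[0,0,0,0.0025,0.044,0,255],[0,0,0,0.0015,0.028,0,255]]])

```text
clock: 5.2
eef_pos: [0.5263, 0.207, 0.1899]
tcp_rot: [-0.001, 0.045, 0.999, 0.0]
wrist_force: [0.9, -0.1, -4.3]
width: 0.0548
```

step_arm(plan=[[[-0.05,0,0,0,0,0,255],[-0.05,0,0,0,0,0,255],[-0.05,0,0,0,0,0,255],[-0.05,0,0,0,0,0,255],[0,0,0,0,0,0,255],[0,0,0,0,0,0.015,255],[0,0,0,0,0,0.015,255],[0,0,0,0,0,0.01,255],[0,0,0,0,0,0,255],[0,0,0,0,0,0,255]]])

```text
clock: 6.2
eef_pos: [0.528, 0.2122, 0.1513]
tcp_rot: [0.004, 0.044, 0.994, 0.099]
wrist_force: [0.8, 0.3, -4.0]
width: 0.055
```

Run:
```python
from h import *
s=env.read_state(); print(s['eef_pos'],s['tcp_rot'],s['width'],s['wrist_force'])
p,_=grab('side'); q,_=grab('top')
cv2.imwrite('pics/a2.png',cv2.resize(p[190:310,200:350],(0,0),fx=5,fy=5)[:,:,::-1]); cv2.imwrite('pics/b2.png',cv2.resize(q[190:275,180:290],(0,0),fx=7,fy=7)[:,:,::-1])
```

```text
[0.5279945  0.21215958 0.1513224 ] [0.00441876 0.04429763 0.99405935 0.09931869] 0.05497688855438059 [ 0.79115816  0.27898881 -4.00022068]
```

View pics/a2.png

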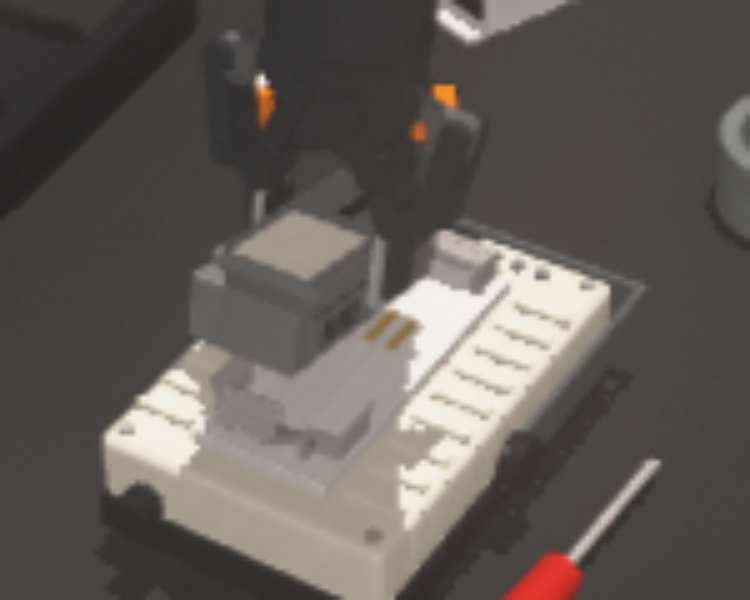

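View pics/b2.png

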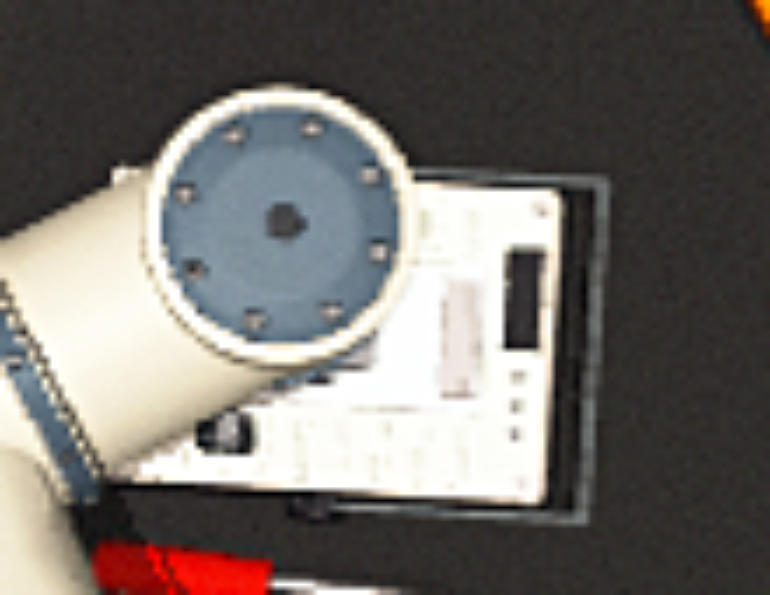

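```bash
cat >> h.py <<'E'
from scipy.spatial.transform import Rotation as Rn
G=np.array([-0.8,0,16.5])  # TCP in pack frame, origin mid underside, mm
def packpts(s,pts):
    w,x,y,z=s['tcp_rot']; R=Rn.from_quat([x,y,z,w]).as_matrix()
    Rp=np.c_[-R[:,1],-R[:,0],-R[:,2]]
    return s['eef_pos']+ (np.array(pts,float)-G)/1000@Rp.T
SH=np.array([.524,.1785,.08]);_a=np.radians(-95);SX=np.array([np.cos(_a),np.sin(_a),0]);SY=np.array([-SX[1],SX[0],0]);RS=np.c_[SX,SY,[0,0,1]]
def toshoe(P): return (np.array(P)-SH)@RS*1000
E
python3 - <<'E'
from h import *
s=env.read_state()
L=[(-70,28,0),(-70,-28,0),(-70,28,32),(-70,-28,32),(-56,28,38),(-56,-28,38)]
print(proj('side',packpts(s,L)).round(1).tolist())
print(toshoe(packpts(s,[(70,0,0),(-70,0,0)])).round(1)); print(toshoe(s['eef_pos']))
zoom('side','z6.png',235,290,228,268,14)
E
```

```text
[[235.9, 256.4], [257.0, 265.3], [236.9, 243.8], [258.3, 252.5], [240.8, 239.1], [262.1, 247.6]]
[[  32.1    1.4   41.8]
 [-105.1    1.6   69.6]]
[-34.03353074   1.42934423  72.01218373]
```

View pics/z6.png

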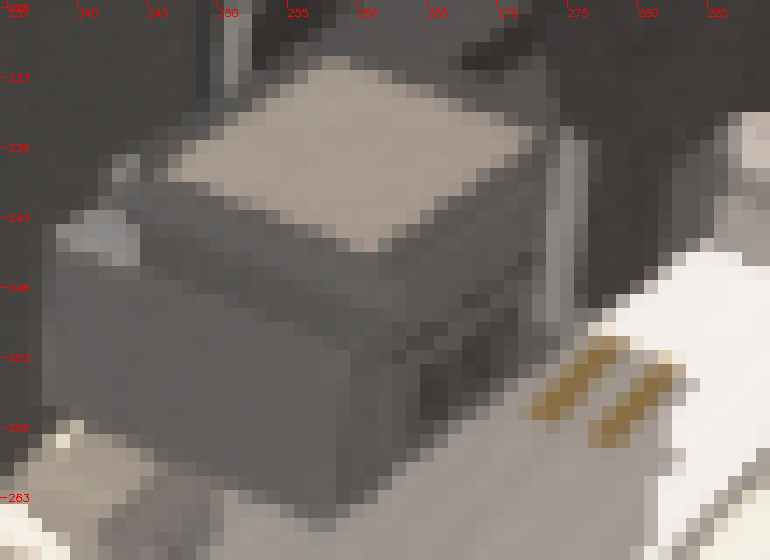

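step_arm(plan=[[[0,0,0,0.0007,-0.004,0.0055,255],[0,0,0,0,-0.004,0.0055,255],[0,0,0,0,-0.004,0.0055,255],[0,0,0,0,-0.004,0.0055,255],[0,0,0,0,-0.004,0.0055,255],[0,0,0,0,-0.005,0.005,255],[0,0,0,0,0,0,255],[0,0,0,0,0,0,255],[0,0,0,0,0,0,255],[0,0,0,0,0,0,255]]])

```text
clock: 7.3
eef_pos: [0.5259, 0.1944, 0.1147]
tcp_rot: [0.005, 0.044, 0.994, 0.1]
wrist_force: [0.3, 0.3, -5.6]
width: 0.0549
```

```bash
cat > st.py <<'E'
from h import *
s=env.read_state(); print(toshoe(packpts(s,[(70,0,0),(-70,0,0)])).round(1).tolist(),s['width'],(s['wrist_force']@RS).round(1),s['ft_torque'].round(2),s['clock'])
E
python3 st.py
```

```text
[[50.1, 0.4, 4.4], [-87.1, 0.6, 32.3]] 0.05494266285061088 [-0.3  0.2 -5.6] [-0.91  0.09 -0.  ] 7.3
```

step_arm(plan=[[[0,0,0,0,-0.0002,0.001,255],[0,0,0,0,-0.0002,0.001,255],[0,0,0,0,-0.0002,0.001,255],[0,0,0,0,-0.0001,0.0005,255],[0,0,0,0,0,0,255],[0,0,0,0,0,0,255],[0,0,0,0,0,0,255],[0,0,0,0,0,0,255],[0,0,0,0,0,0,255],[0,0,0,0,0,0,255]]])

```text
clock: 8.3
eef_pos: [0.5256, 0.1942, 0.1107]
tcp_rot: [0.004, 0.044, 0.994, 0.1]
wrist_force: [0.8, 0.5, -4.6]
width: 0.055
```

```bash
python3 st.py
python3 - <<'E'
from h import *
p,_=grab('side'); cv2.imwrite('pics/a3.png',cv2.resize(p[200:310,210:340],(0,0),fx=6,fy=5.4)[:,:,::-1])
E
```

```text
[[50.3, 0.1, 0.5], [-86.9, 0.4, 28.3]] 0.05504564850750677 [-0.6  0.8 -4.6] [-0.9   0.06  0.03] 8.3
```

View pics/a3.png

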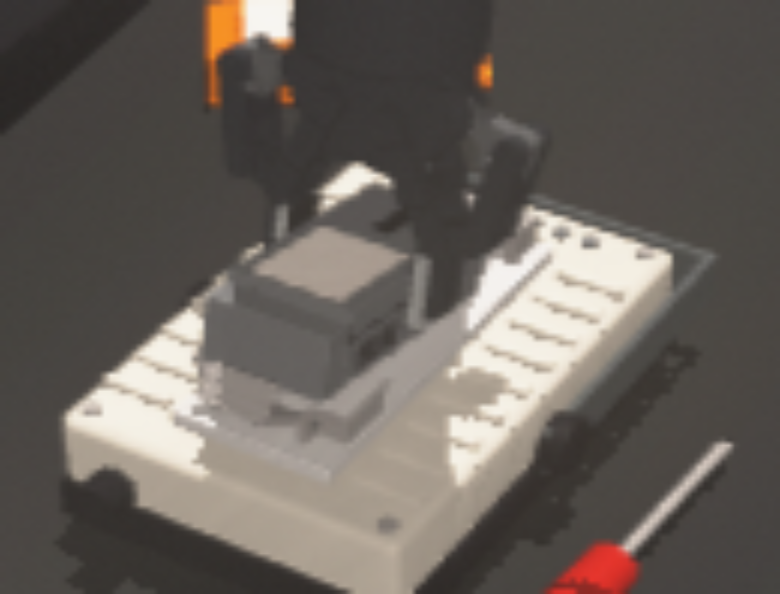

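step_arm(plan=[[[0,0,0,0,-0.0001,0.0005,255],[0,0,0,0,-0.0001,0.0005,255],[0,0,0,0,-0.0001,0.0005,255],[0,0,0,0,0,0,255],[0,0,0,0,0,0,255],[0,0,0,0,0,0,255],[0,0,0,0,0,0,255],[0,0,0,0,0,0,255],[0,0,0,0,0,0,255],[0,0,0,0,0,0,255]]])

```text
clock: 9.35
eef_pos: [0.5258, 0.1945, 0.1097]
tcp_rot: [0.005, 0.044, 0.994, 0.1]
wrist_force: [-3.3, 1.8, 5.7]
width: 0.0547
```

```bash
python3 st.py
```

```text
[[50.0, 0.3, -0.6], [-87.2, 0.5, 27.3]] 0.05467577776034209 [-1.5 -3.4  5.7] [-0.27  1.43 -0.01] 9.35
```

step_arm(plan=[[[0,0,0,0,0.0002,-0.001,255],[0,0,0,0,0.0002,-0.001,255],[0,0,0,0,-0.003,-0.0006,255],[0,0,0,0,-0.003,-0.0006,255],[0,0,0,0,-0.003,-0.0006,255],[0,0,0,0,-0.003,-0.0006,255],[0,0,0,0,-0.003,-0.0006,255],[0,0,0,0,-0.002,-0.0004,255],[0,0,0,0,0,0,255],[0,0,0,0,0,0,255]]])

```text
clock: 10.35
eef_pos: [0.5241, 0.1769, 0.1112]
tcp_rot: [0.004, 0.044, 0.994, 0.1]
wrist_force: [-0.2, 0.2, -5.6]
width: 0.0547
```

```bash
python3 st.py
```

```text
[[67.7, 0.1, 0.9], [-69.6, 0.4, 28.8]] 0.05473162108002439 [-0.1 -0.2 -5.6] [-0.98  0.14 -0.  ] 10.35
```

step_arm(plan=[[[0,0,0,0,-0.0005,-0.0001,255],[0,0,0,0,-0.0005,-0.0001,255],[0,0,0,0,-0.0005,-0.0001,255],[0,0,0,0,-0.0005,-0.0001,255],[0,0,0,0,-0.0005,-0.0001,255],[0,0,0,0,-0.0005,-0.0001,255],[0,0,0,0,-0.0005,-0.0001,255],[0,0,0,0,0,0,255],[0,0,0,0,0,0,255],[0,0,0,0,0,0,255]]])

```text
clock: 11.35
eef_pos: [0.5238, 0.1739, 0.1113]
tcp_rot: [0.005, 0.044, 0.994, 0.1]
wrist_force: [-0.6, 3.7, -4.6]
width: 0.0547
```

```bash
python3 st.py
python3 - <<'E'
from h import *
p,_=grab('side'); q,_=grab('top'); cv2.imwrite('pics/a4.png',cv2.resize(p[200:310,210:340],(0,0),fx=6,fy=5.4)[:,:,::-1])
cv2.imwrite('pics/b4.png',cv2.resize(q[190:275,180:290],(0,0),fx=7,fy=7)[:,:,::-1])
E
```

```text
[[70.7, 0.1, 1.0], [-66.5, 0.3, 28.9]] 0.054739212181933596 [-3.6 -0.9 -4.6] [ 0.5   0.27 -0.  ] 11.35
```

View pics/a4.png

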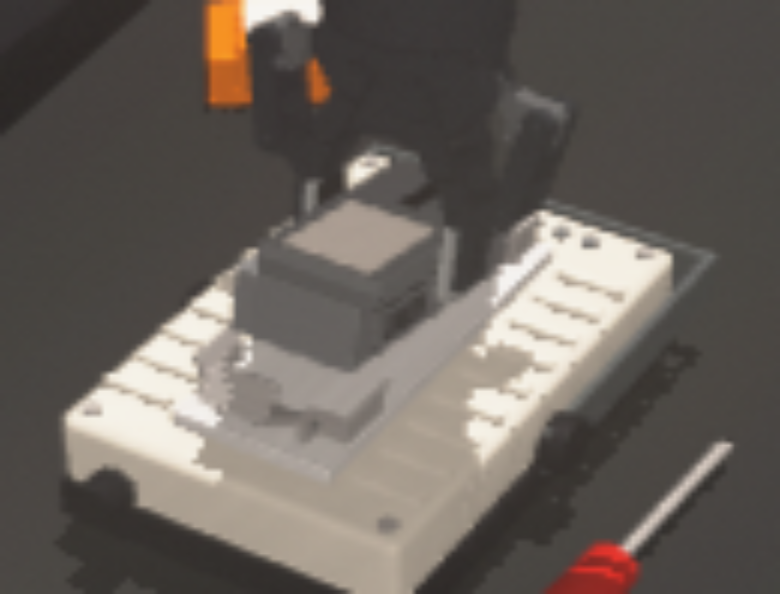

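View pics/b4.png

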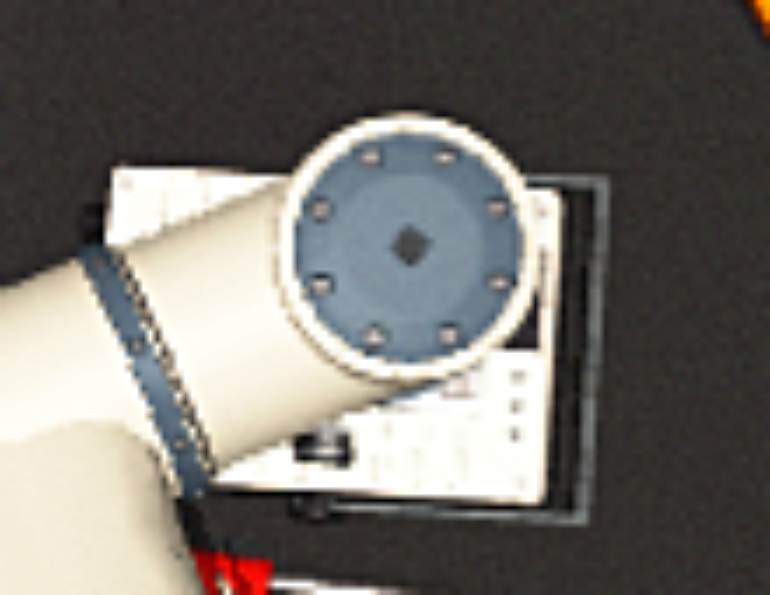

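Run:
```python
from h import *
s=env.read_state(); w,x,y,z=s['tcp_rot']; R=Rn.from_quat([x,y,z,w]).as_matrix(); print(RS.T@R)
tip=lambda f:np.array([70.7-0.3*min(1,f*4),1.0-1.6*f])
def tcp(f,th):
    c,sn=np.cos(th),np.sin(th); return tip(f)+[-70.8*c+16.5*sn,70.8*sn+16.5*c]
th0=.2; N=20
for i in range(N):
    a,b=th0*(1-i/N),th0*(1-(i+1)/N); d=tcp((i+1)/N,b)-tcp(i/N,a)
    print(i,(d@[-np.cos(a),np.sin(a)]).round(3),(d@[-np.sin(a),-np.cos(a)]).round(3))
```

```text
[[-1.71294786e-03 -9.79885145e-01 -1.99554924e-01]
 [-9.99998494e-01  1.62307057e-03  6.13979034e-04]
 [-2.77737210e-04  1.99555676e-01 -9.79886450e-01]]
0 0.204 0.799
1 0.205 0.799
2 0.206 0.798
3 0.207 0.798
4 0.208 0.797
5 0.15 0.788
6 0.15 0.788
7 0.151 0.788
8 0.152 0.788
9 0.153 0.788
10 0.153 0.788
11 0.154 0.788
12 0.155 0.789
13 0.156 0.789
14 0.157 0.789
15 0.157 0.789
16 0.158 0.789
17 0.159 0.789
18 0.16 0.789
19 0.161 0.789
```

step_arm(plan=[[[0.01,0,0,0,0.0002,0.0008,255],[0.01,0,0,0,0.0002,0.0008,255],[0.01,0,0,0,0.0002,0.0008,255],[0.01,0,0,0,0.0002,0.0008,255],[0.01,0,0,0,0.0002,0.0008,255],[0.01,0,0,0,0.00015,0.0008,255],[0.01,0,0,0,0.00015,0.0008,255],[0.01,0,0,0,0.00015,0.0008,255],[0.01,0,0,0,0.00015,0.0008,255],[0,0,0,0,0,0,255]]])

```text
clock: 12.45
eef_pos: [0.524, 0.1759, 0.1041]
tcp_rot: [0.002, 0.044, 0.998, 0.054]
wrist_force: [0.9, 1.0, -2.6]
width: 0.0545
```

```bash
python3 st.py
```

```text
[[71.2, 0.2, 0.0], [-67.9, 0.4, 15.2]] 0.05450265380404749 [-1.1  0.8 -2.6] [-0.18 -0.14  0.03] 12.45
```

step_arm(plan=[[[0.01,0,0,0,0.0003,0.0008,255],[0.01,0,0,0,0.0003,0.0008,255],[0.01,0,0,0,0.0003,0.0008,255],[0.01,0,0,0,0.0003,0.0008,255],[0.01,0,0,0,0.0002,0.0008,255],[0.01,0,0,0,0.0002,0.0008,255],[0.01,0,0,0,0.0002,0.0008,255],[0,0,0,0,0,0,255],[0,0,0,0,0,0,255],[0,0,0,0,0,0,255]]])

```text
clock: 13.45
eef_pos: [0.5242, 0.1782, 0.099]
tcp_rot: [0.001, 0.045, 0.999, 0.02]
wrist_force: [-1.6, -1.9, -1.1]
width: 0.0547
```

```bash
python3 st.py;python3 - <<'E'
from h import *
p,_=grab('side'); cv2.imwrite('pics/a5.png',cv2.resize(p[210:310,220:320],(0,0),fx=6,fy=6)[:,:,::-1])
E
```

```text
[[70.3, 0.1, -0.3], [-69.6, 0.3, 5.3]] 0.05470426641774504 [ 2.1 -1.5 -1.1] [-1.11  0.27  0.04] 13.45
```

View pics/a5.png

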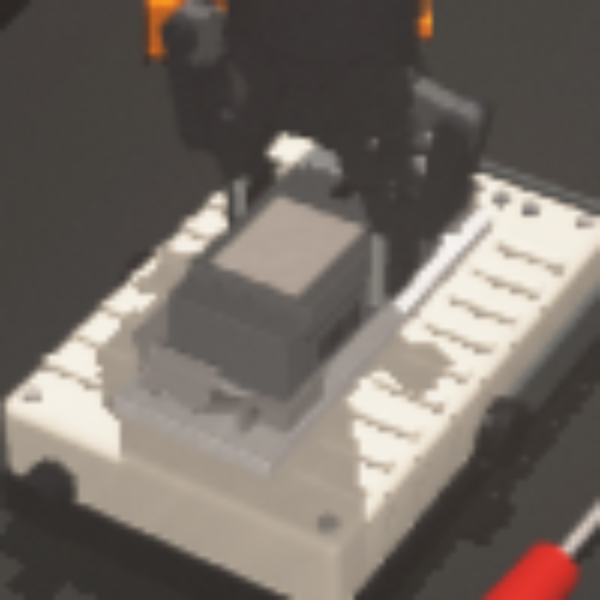

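step_arm(plan=[[[0.01,0,0,0,0,0.0008,255],[0.01,0,0,0,0,0.0008,255],[0.01,0,0,0,0,0.0008,255],[0.01,0,0,0,0,0.0008,255],[0,0,0,0,0,0.0003,255],[0,0,0,0,0,0,255],[0,0,0,0,0,0,255],[0,0,0,0,0,0,255],[0,0,0,0,0,0,255],[0,0,0,0,0,0,255]]])

```text
clock: 14.5
eef_pos: [0.5243, 0.1788, 0.0965]
tcp_rot: [0.001, 0.044, 0.999, 0.0]
wrist_force: [-5.8, -0.1, 8.0]
width: 0.0553
```

```bash
python3 st.py
```

```text
[[70.5, 0.2, -0.0], [-69.5, 0.4, 0.1]] 0.05525149418734307 [ 0.6 -5.8  8. ] [-0.31  1.62 -0.02] 14.5
```

step_arm(plan=[[[0,0,0,0,0,0,100],[0,0,0,0,0,0,60],[0,0,0,0,0,0,30],[0,0,0,0,0,0,0],[0,0,0,0,0,0,0],[0,0,0,0,0,0,0],[0,0,0,0,0,-0.02,0],[0,0,0,0,0,-0.03,0],[0,0,0,0,0,-0.035,0],[0,0,0,0,0,-0.035,0]]])

```text
clock: 15.5
eef_pos: [0.524, 0.1782, 0.2165]
tcp_rot: [-0.0, 0.045, 0.999, -0.0]
wrist_force: [-0.4, 0.6, 0.2]
width: 0.0852
```

Run:
```python
from h import *
s=env.read_state(); print(s['eef_pos'],s['tcp_rot'],s['width'],s['wrist_force'])
p,P=grab('side'); cv2.imwrite('pics/a6.png',cv2.resize(p[210:310,220:320],(0,0),fx=6,fy=6)[:,:,::-1])
_,C=cloud('side'); S=C[215:300,225:310].reshape(-1,3); L=toshoe(S)
m=(abs(L[:,1])<20)&(L[:,2]>25)&(L[:,2]<50)
for a in range(-70,60,10):
    k=m&(L[:,0]>a)&(L[:,0]<a+10); print(a,k.sum(),np.median(L[k,2]) if k.sum() else None)
zoom('side','z7.png',236,286,236,276,14)
```

```text
[0.52398157 0.17821081 0.21652198] [-1.92899115e-04  4.45122186e-02  9.99008802e-01 -1.96352887e-04] 0.08522412217202432 [-0.40844572  0.56688963  0.18128623]
-70 67 31.425714302624932
-60 70 33.98392600238172
-50 52 38.31845425913734
-40 47 38.3229971565235
-30 48 38.56110205515441
-20 48 38.508350221404825
-10 47 38.557645474519525
0 41 38.00932327883151
10 45 38.40773931743842
20 45 38.2726511376625
30 40 38.669129290613355
40 37 38.29471909806899
50 6 36.21517684035126
```

View pics/a6.png

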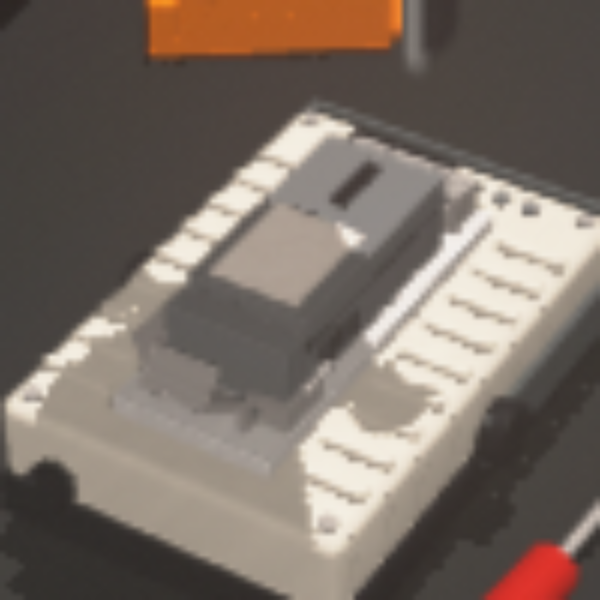

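View pics/z7.png

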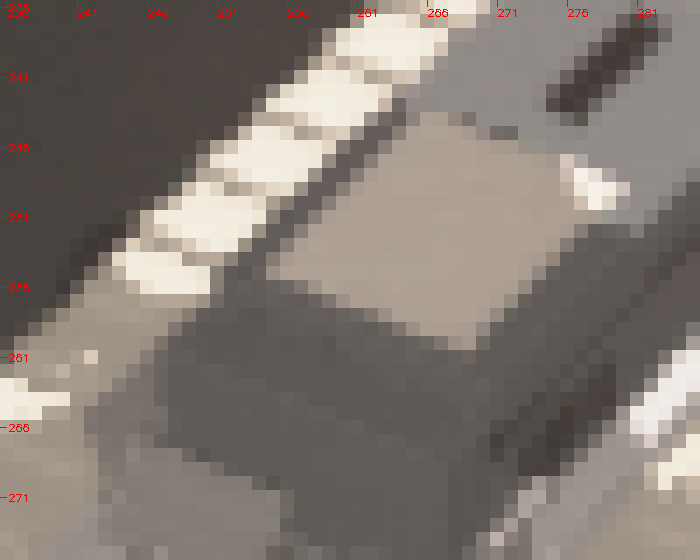

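Run:
```python
from h import *
_,C=cloud('side'); S=C[300:380,150:210].reshape(-1,3); X=S[(S[:,2]>.1)&(S[:,2]<.125)]; print('tin top',X.mean(0),X.min(0),X.max(0)); print(toshoe(X.mean(0)))
print(toshoe(env.read_state()['eef_pos']))
```

```text
tin top [0.5878634  0.47876988 0.11224507] [0.5523266  0.43760066 0.10000671] [0.62882885 0.51397241 0.11881825]
[-304.69332136   37.45013514   32.2450675 ]
[ -0.58740981   2.90599179 143.53103484]
```

step_arm(plan=[[[0,0,0,0,0.02,0,255],[0,0,0,0,0.04,0,255],[0,0,0,0,0.04,0,255],[0,0,0,0,0.038,0,255],[0,0,0,0,0,0.02,255],[0,0,0,0,0,0.025,255],[0,0,0,0,0,0.02,255],[0,0,0,0,0,0.01,255],[0,0,0,0,0,0,255],[0,0,0,0,0,0,255]]], grip_force=30)

```text
clock: 16.55
eef_pos: [0.5368, 0.3162, 0.1409]
tcp_rot: [0.0, 0.044, 0.999, 0.0]
wrist_force: [-0.6, 0.7, 0.6]
width: -0.0003
```

Run:
```python
from h import *
s=env.read_state(); print(toshoe(s['eef_pos']),s['tcp_rot'],s['width'],s['wrist_force'])
p,P=grab('side'); cv2.imwrite('pics/a7.png',cv2.resize(p[200:320,190:320],(0,0),fx=6,fy=5)[:,:,::-1])
_,C=cloud('side')
```

```text
[-138.25678034    0.77337365   60.93726247] [4.04770701e-04 4.43822846e-02 9.99014536e-01 7.55426134e-05] -0.00028361929206746454 [-0.61129087  0.69261924  0.60973546]
```

View pics/a7.png

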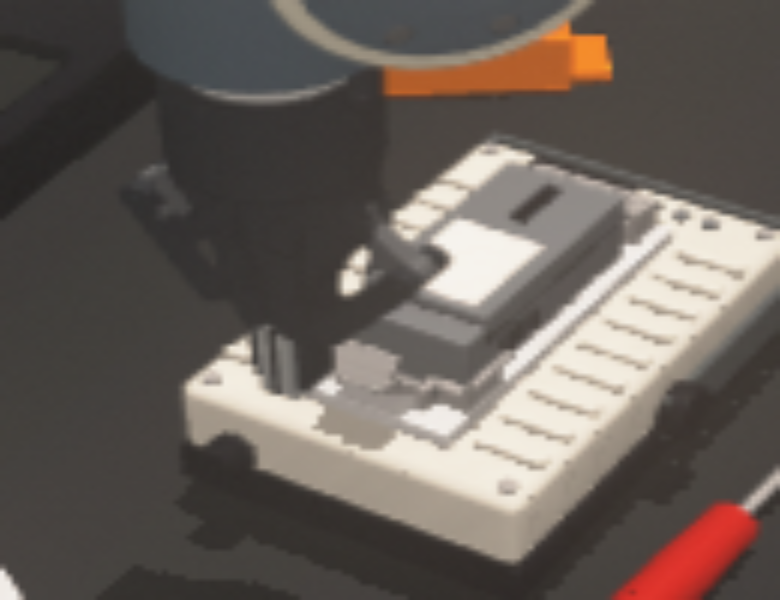

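step_arm(plan=[[[0,0,0,0,0,0.012,255],[0,0,0,0,0,0.012,255],[0,0,0,0,0,0.011,255],[0,0,0,0,0,0,255],[0,0,0,0,-0.005,0,255],[0,0,0,0,-0.005,0,255],[0,0,0,0,-0.005,0,255],[0,0,0,0,-0.004,0,255],[0,0,0,0,0,0,255],[0,0,0,0,0,0,255]]])

```text
clock: 17.6
eef_pos: [0.5349, 0.2969, 0.1056]
tcp_rot: [0.0, 0.045, 0.999, 0.0]
wrist_force: [-0.5, -0.3, -0.8]
width: 0.0
```

```bash
cat > st2.py <<'E'
from h import *
s=env.read_state(); print(toshoe(s['eef_pos']).round(1),s['width'],(s['wrist_force']@RS).round(1))
E
python3 st2.py
python3 - <<'E'
from h import *
p,P=grab('side'); cv2.imwrite('pics/a8.png',cv2.resize(p[200:320,190:320],(0,0),fx=6,fy=5)[:,:,::-1])
E
```

```text
[-118.9    0.5   25.6] 4.9371084027649536e-05 [ 0.3 -0.5 -0.8]
```

View pics/a8.png

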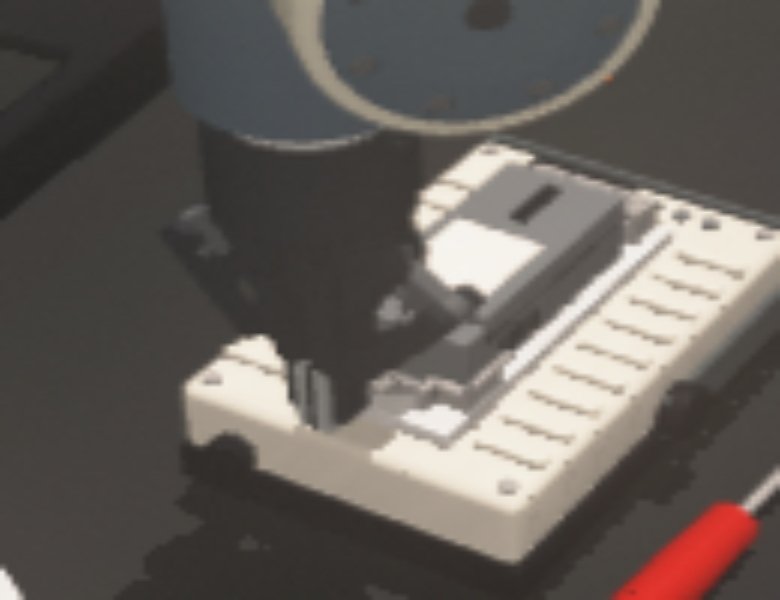

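Just behind the latch, no contact yet. Pushing toward the lip.

step_arm(plan=[[[0,0,0,0,-0.002,0,255],[0,0,0,0,-0.002,0,255],[0,0,0,0,-0.002,0,255],[0,0,0,0,-0.002,0,255],[0,0,0,0,-0.002,0,255],[0,0,0,0,-0.002,0,255],[0,0,0,0,-0.001,0,255],[0,0,0,0,0,0,255],[0,0,0,0,0,0,255],[0,0,0,0,0,0,255]]])

```text
clock: 18.65
eef_pos: [0.5333, 0.2834, 0.105]
tcp_rot: [-0.0, 0.045, 0.999, -0.001]
wrist_force: [-0.9, -0.2, 0.4]
width: 0.0001
```

```bash
python3 st2.py
```

```text
[-1.054e+02  1.000e-01  2.500e+01] 0.00011290724725741719 [ 0.3 -0.9  0.4]
```

step_arm(plan=[[[0,0,0,0,-0.002,0,255],[0,0,0,0,-0.002,0,255],[0,0,0,0,-0.002,0,255],[0,0,0,0,-0.002,0,255],[0,0,0,0,-0.001,0,255],[0,0,0,0,-0.001,0,255],[0,0,0,0,0,0,255],[0,0,0,0,0,0,255],[0,0,0,0,0,0,255],[0,0,0,0,0,0,255]]])

```text
clock: 19.65
eef_pos: [0.5326, 0.2739, 0.1052]
tcp_rot: [-0.0, 0.045, 0.999, -0.0]
wrist_force: [-0.0, 0.2, 0.1]
width: -0.0004
```

```bash
python3 st2.py
python3 - <<'E'
from h import *
p,P=grab('side'); cv2.imwrite('pics/a9.png',cv2.resize(p[220:300,210:300],(0,0),fx=8,fy=7)[:,:,::-1])
E
```

```text
[-95.7   0.2  25.2] -0.0003672435483420919 [-0.2 -0.   0.1]
```

View pics/a9.png

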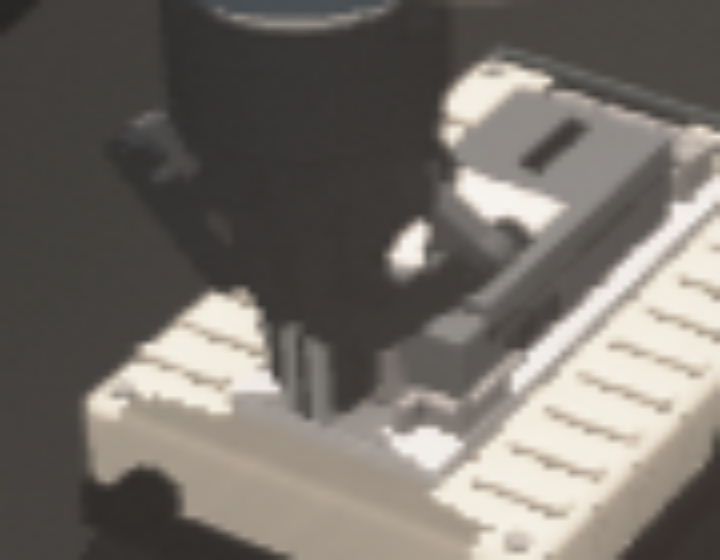

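step_arm(plan=[[[0,0,0,0,-0.001,0,255],[0,0,0,0,-0.001,0,255],[0,0,0,0,-0.001,0,255],[0,0,0,0,-0.001,0,255],[0,0,0,0,0,0,255],[0,0,0,0,0,0,255],[0,0,0,0,0,0,255],[0,0,0,0,0,0,255],[0,0,0,0,0,0,255],[0,0,0,0,0,0,255]]])

```text
clock: 20.7
eef_pos: [0.5323, 0.27, 0.1053]
tcp_rot: [-0.0, 0.045, 0.999, -0.0]
wrist_force: [0.2, -0.3, 1.1]
width: -0.0002
```

```bash
python3 st2.py
```

```text
[-91.8   0.3  25.3] -0.0001673749435424319 [0.2 0.2 1.1]
```

step_arm(plan=[[[0,0,0,0,-0.001,0,255],[0,0,0,0,-0.0005,0,255],[0,0,0,0,-0.0005,0,255],[0,0,0,0,0,0,255],[0,0,0,0,0,0,255],[0,0,0,0,0,0,255],[0,0,0,0,0,0,255],[0,0,0,0,0,0,255],[0,0,0,0,0,0,255],[0,0,0,0,0,0,255]]])

```text
clock: 21.7
eef_pos: [0.5323, 0.2689, 0.1054]
tcp_rot: [0.0, 0.044, 0.999, 0.001]
wrist_force: [0.5, 5.1, -1.4]
width: 0.0005
```

```bash
python3 st2.py
```

```text
[-90.8   0.4  25.4] 0.0004638681492690347 [-5.1  0.  -1.4]
```

step_arm(plan=[[[0,0,0,0,-0.0005,0,255],[0,0,0,0,-0.0005,0,255],[0,0,0,0,-0.0005,0,255],[0,0,0,0,0,0,255],[0,0,0,0,0,0,255],[0,0,0,0,0,0,255],[0,0,0,0,0,0,255],[0,0,0,0,0,0,255],[0,0,0,0,0,0,255],[0,0,0,0,0,0,255]]])

```text
clock: 22.7
eef_pos: [0.5322, 0.2688, 0.1055]
tcp_rot: [0.001, 0.044, 0.999, 0.002]
wrist_force: [0.1, 10.1, -1.9]
width: -0.0
```

```bash
python3 st2.py
```

```text
[-90.7   0.3  25.5] -1.738726262665685e-05 [-10.1  -0.8  -1.9]
```

Position stays put while the force rises to 10 N, so the latch is at its stop. Back off, lift clear, check.

step_arm(plan=[[[0,0,0,0,0.004,0,255],[0,0,0,0,0.01,0,255],[0,0,0,0,0.02,0,255],[0,0,0,0,0.01,-0.02,255],[0,0,0,0,0,-0.04,255],[0,0,0,0,0,-0.04,255],[0,0,0,0,0,-0.04,255],[0,0,0,0,0.03,-0.02,255],[0,0,0,0,0.03,0,255],[0,0,0,0,0,0,255]]])

```text
clock: 23.7
eef_pos: [0.541, 0.3728, 0.2645]
tcp_rot: [-0.0, 0.044, 0.999, -0.0]
wrist_force: [0.6, 0.3, 0.1]
width: -0.0003
```

Run:
```python
from h import *
s=env.read_state(); print(toshoe(s['eef_pos']),s['wrist_force'])
p,P=grab('side'); q,_=grab('top'); save('a10.png',p,1.4); cv2.imwrite('pics/a11.png',cv2.resize(p[215:300,215:320],(0,0),fx=7,fy=7)[:,:,::-1])
save('b10.png',q,1.4)
_,C=cloud('side'); L=toshoe(C[215:300,225:310].reshape(-1,3))
m=(abs(L[:,1])<14)&(L[:,2]>5)
for a in range(-120,60,6):
    k=m&(L[:,0]>a)&(L[:,0]<a+6); print(a,k.sum(),np.percentile(L[k,2],[50,90]).round(1) if k.sum() else None)
```

```text
[-1.95081127e+02  2.39163826e-02  1.84456933e+02] [0.59334513 0.34735364 0.11768994]
-120 0 None
-114 0 None
-108 0 None
-102 0 None
-96 0 None
-90 0 None
-84 95 [22.8 36.3]
-78 42 [37.  39.8]
-72 32 [36.8 38.7]
-66 18 [37.2 39. ]
-60 13 [33.  37.6]
-54 38 [36.6 39.2]
-48 20 [37.7 40.3]
-42 21 [38.5 39.3]
-36 20 [38.6 40. ]
-30 18 [38.4 40.1]
-24 23 [38.7 40.8]
-18 19 [38.1 40.5]
-12 16 [38.8 39.9]
-6 19 [37.9 40.2]
0 20 [37.7 39. ]
6 18 [38.7 39.6]
12 20 [38.2 39.8]
18 19 [38.2 40.4]
24 13 [38.4 40.5]
30 18 [37.9 39.9]
36 22 [37.9 40.7]
42 16 [38.7 40.9]
48 9 [37.4 38.1]
54 0 None
```

View pics/a10.png

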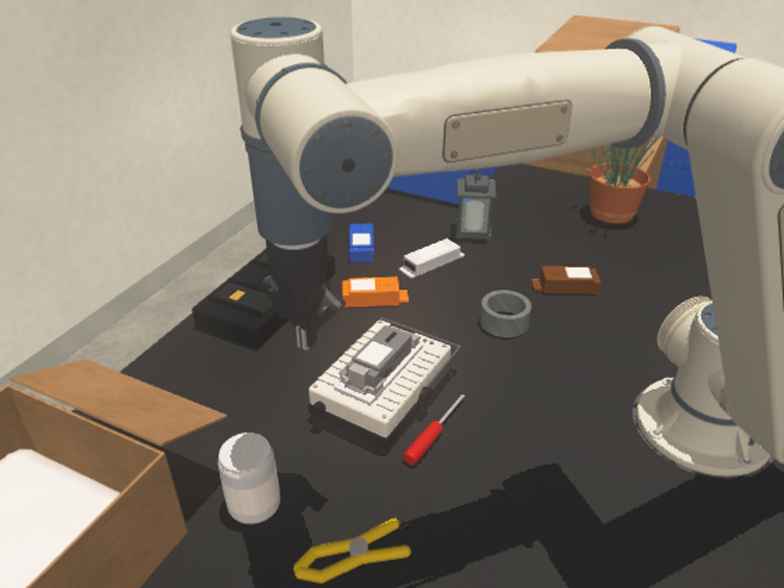

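View pics/a11.png

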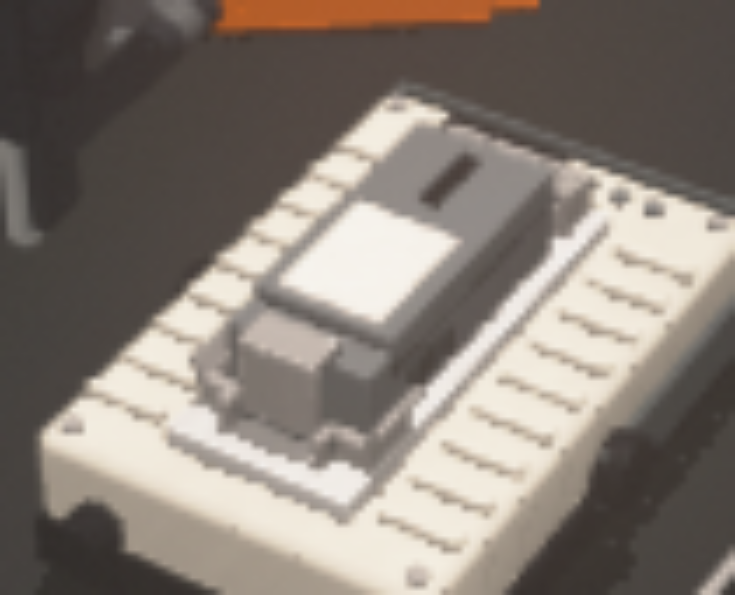

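View pics/b10.png

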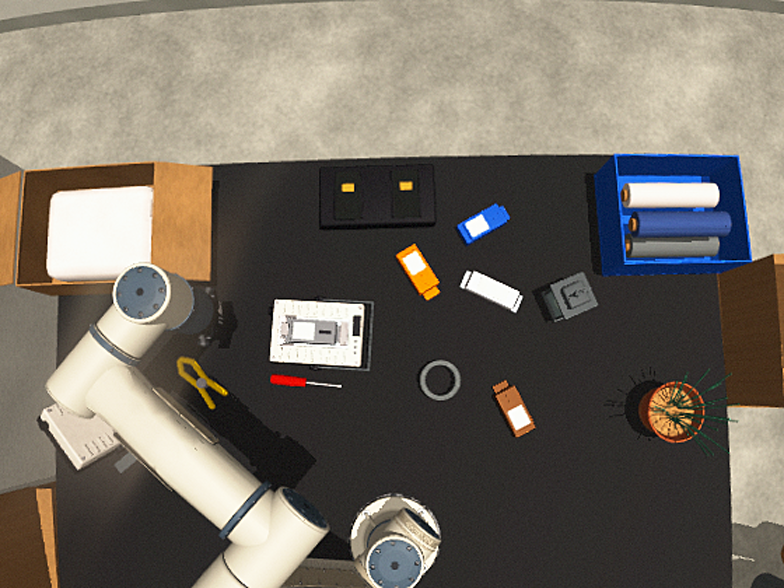

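```bash
python3 -c "
from station import env
print(env.finish_job(), env.read_state()['wrist_force'])"
```

```text
the job is handed in; nothing more can be done
the job is handed in; nothing more can be done
```

The grey pack is seated in the shoe with the latch closed over its ledge, and the job is handed in at about 24 s on the robot clock.

**What I did:**
- I gripped the pack across its width, tilted it tail-up by 0.2 rad and touched the tongue to the shoe floor to find its height.
- I slid the tongue under the lip until it lightly met the end wall (about 4 N). I then swung the tail down in small steps while still holding it, and let go once it lay flat.
- With the closed fingers I pushed the latch until it stopped moving. At the stop the push rose to 10 N with no further travel. Then I backed off and lifted clear.

**Last checks:**
- **Pack:** its top is level along the whole length, 38 to 38.7 mm above the shoe floor against 38 expected.
- **Latch:** the arm is upright and the hook is over the ledge. The hook top measures about 37 mm above the floor, against 38 expected.
- **Other things:** by eye they are where they were. In the last top view the arm hides the tin, but the side view shows it.
- **Arm:** it is clear of everything, with wrist force near zero.

**Disagreements:**
- My two-view position for the lip differed by about 3 mm between the cameras. The floor and wall touches settled it; the floor was 0.6 mm lower than my estimate.
- As the pack bottomed there was a sideways force of about 6 N, which went away when I released it.

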